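Call the filler and point out the missed mould

TASK

One of the four paver moulds on the blue table was never filled. Press the yellow call button all the way down and let it come up again, then point out the empty mould to your workmate: hold your fingertips just above the middle of its mouth, no more than about 5 cm above the rim, for two seconds, and finally take your hand well away from it, at least 20 cm. Do not touch any mould or the mallet, do not point at a filled mould, and leave the red stop button alone.

Things in the scene. Friction and masses are not known exactly. Their poses are not given: they have to be found in the camera images.
- mould_empty: The empty mould: a cream plastic paver mould, a ring-like open-topped shell with a rounded-triangle outline, about 150 mm across and 60 mm high, walls 7 mm thick, nothing inside it but its bare cream floor (5 mm thick). Loose, about 0.5 kg. Origin: centre of its underside, z up; the middle of its mouth is 60 mm above the origin. Any of the four moulds' places may be its place.
- mould_filled1: The first of three filled moulds: a cream plastic paver mould, a ring-like open-topped shell with a rounded-triangle outline, about 150 mm across and 60 mm high, walls 7 mm thick, holding a set, hard, brick-red concrete paver whose face lies 12 mm below the rim. Loose, about 1.8 kg. Origin: centre of its underside, z up.
- mould_filled2: The second of three filled moulds: a cream plastic paver mould, a ring-like open-topped shell with a rounded-triangle outline, about 150 mm across and 60 mm high, walls 7 mm thick, holding a set, hard, brick-red concrete paver whose face lies 12 mm below the rim. Loose, about 1.8 kg. Origin: centre of its underside, z up.
- mould_filled3: The third of three filled moulds: a cream plastic paver mould, a ring-like open-topped shell with a rounded-triangle outline, about 150 mm across and 60 mm high, walls 7 mm thick, holding a set, hard, brick-red concrete paver whose face lies 12 mm below the rim. Loose, about 1.8 kg. Origin: centre of its underside, z up.
- call_top (a point): Centre of the top face of the yellow call button, 38 mm in diameter, on a fixed grey control box (100 x 170 mm, 50 mm high, both buttons on its top, 80 mm apart). Pressed straight down; z up. This point moves with the button.
- call (a joint): Travel of the yellow call button in m: 0 at rest, 0.007 fully pressed, where it needs about 5 N; it springs back by itself.
- stop_top (a point): Centre of the top face of the red stop button, same size and same box. Not to be pressed.
- stop (a joint): Travel of the red stop button in m: 0 at rest, 0.007 fully pressed.
- mallet: A rubber-headed mallet with a pale wooden handle, about 240 mm long, lying loose on the table beyond the control box; its head and handle stand less than 50 mm high. Its own x runs from handle to head.
Not all that is in view belongs to the job. Leave any green or turquoise look-alike of the mould_filled2 alone.

How it is judged:
By the outcome, as a careful person would: the job done as asked, in the order asked, and still so for the second after the job is handed in, with the robot touching nothing.
It also fails if it takes over 51 s, if anything falls off the work surface, if the arm or the gripper's body presses on something with over 40 N, if the wrist force passes 120 N, or if a joint passes its speed limit or range.

ROBOT

A 7-joint arm with a two-finger parallel gripper is mounted at the origin on the work surface. World frame = base frame: x ahead of the robot, y to its left, z up, the work surface at z = 0. Lengths are in m, angles in rad, forces in N, time in s.
With the tool pointing down it reaches from about 0.4 to 0.85 m from the base axis. Payload 10.4 kg.
Tool frame: the origin (TCP) lies between the finger pads; the fingertips stand 14 mm ahead of it and the grasp point (between the pads) lies 5 mm behind it; z points along the fingers, y is the direction in which the jaws open and shut (so a half turn about z gives the same grasp; the last joint's range is limited). The gripper opens to 87 mm and grips with 3 to 60 N. Pads are 19 mm wide; open, the fingers measure 117 mm over their backs; the gripper's body (75 mm by 190 mm) begins 51 mm behind the grasp point.
Start: joints at [-1.238, 0.332, -0.065, 1.46, 0.022, 1.35, -0.088], TCP at [0.218, 0.586, 0.237] pointing down, gripper open.
Joint ranges: [-2.6, 2.6], [-0.5, 2.12], [-1.47, 1.34], [0.16, 2.42], [-1.27, 4.41], [0.06, 2.06], [-2.6, 2.6]. Speed limits (rad/s): [2.22, 2.22, 2.79, 2.79, 3.14, 3.14, 3.14].

INTERFACE

Orientations are given as a unit quaternion [x, y, z, w].
In Python, from bench import readout, camera, calibration, order gives the robot as it stands.
- The arm moves only by the tool apply_moves, never from a script. Its argument "deltas" is a list of rows, each an object with "translation": the shift along the world's x, y, z in m, a list of three; "turn": the turn, a rotation vector about the world's x, y, z in rad, a list of three; "hand": the finger opening in m, from 0 to 0.087. A call has 1 to 5 rows; each row shifts and turns the pose as measured when the row begins; what a row does not reach is not made up. A row lasts 1/10 s, in which the tool goes at most 50 mm and 8.59 degrees, less where a joint would pass 70% of its speed; a pose out of reach is approached as far as the arm can. A call with a gripper value outside its range is refused whole. The fingers move at their own pace and stop on an object; "newtons" is the grip in N (left out, the last holds). Time passes only in rows, so rows that do not move let the fingers close. It gives the time, the measured TCP pose, the force and the opening at its end, in the units of the state.
- readout.read_state(): the state, without advancing time (a new reading comes with each control period).
- camera(name): name is "scene" or "top" or "wrist"; returns the picture (420x560x3 uint8, red, green, blue); there is no depth.
- calibration(name): a dict with "fx", "fy", "cx", "cy" (pixels), "D" ([k1, k2, p1, p2, k3] as OpenCV has them; the pictures are not rectified), "extrinsics" (4x4, takes a point from world to camera coordinates). Camera axes: x right, y down, z forward; pixel columns grow to the right and rows downward; lengths in m; the calibration is good to about 2 mm. A picture is of the moment at which its call begins: read the wrist's pose just before it. calibration takes no time and is no camera call; for the wrist camera it gives the pose at the moment of the call.
- order.close_job(): hands the job in, once; it reports no verdict.
The state is a dict: "time": time; "joint_positions": joint angles; "joint_vel": joint speeds; "joint_torque": joint torques, N m; "ee_pos": TCP position; "eef_rot": TCP orientation; "ft_force": force on the tool from outside, world axes, zero at the start; "torque": the same for the moment, N m; "width": finger opening in m.
Only numpy, scipy, OpenCV 4.12 (cv2) and the standard library are available. Lean on these libraries where they do the work, as an engineer would, in place of code of your own. Each camera call takes 0.05 s, during which the arm holds its last target. There are 200 camera calls.

## Working session

There is one attempt and no reset: what is moved stays moved. The work goes in short steps, Python scripts to look and compute and a tool call to move; the robot and the scene stay as the last step left them, time stands still between calls to the robot, and variables do not carry over. Pictures are saved under pics/ and viewed, about 8 in all and at most 12, crops included, and the job is handed in when it is done.

Besides the shell and the picture viewer there is one more tool, called as name([rows], argument=value, ...), one row to a line, values as JSON. apply_moves: Moves the arm, as the interface text tells. Its arguments: {"type":"object","properties":{"deltas":{"type":"array","items":{"type":"object","properties":{"translation":{"type":"array","items":{"type":"number"}},"turn":{"type":"array","items":{"type":"number"}},"hand":{"type":"number"}}}},"newtons":{"type":"number"}},"required":["deltas"]}

```bash
mkdir -p pics; cat > h.py <<'E'
import numpy as np, cv2
from bench import readout, camera, calibration, order
def shot(n,f):
    im=camera(n); cv2.imwrite(f'pics/{f}.png',im[:,:,::-1]); return im
def ray(cal,u,v,z):
    K=np.array([[cal['fx'],0,cal['cx']],[0,cal['fy'],cal['cy']],[0,0,1]])
    p=cv2.undistortPoints(np.array([[[u,v]]],float),K,np.array(cal['D'],float))[0,0]
    E=np.array(cal['extrinsics']);R=E[:3,:3];c=-R.T@E[:3,3];d=R.T@np.array([p[0],p[1],1])
    return c+d*(z-c[2])/d[2]
E
python3 - <<'E'
from h import *
shot('scene','s1');shot('top','t1')
s=readout.read_state();print(s['time'],s['ee_pos'],s['eef_rot'],s['ft_force'],s['width'])
for n in('scene','top'):
    E=np.array(calibration(n)['extrinsics']);print(n,-E[:3,:3].T@E[:3,3])
E
```

```text
0.1 [0.21761199 0.58556403 0.2358498 ] [ 1.76976504e-01  9.84214886e-01 -6.06978391e-04 -8.55246059e-05] [ 0.13306488 -0.36247145 -0.9279402 ] 0.08715451416246889
scene [ 1.43029626 -0.43659222  0.75610193]
top [ 0.33404381 -0.01336636  1.07395825]
```

View pics/t1.png

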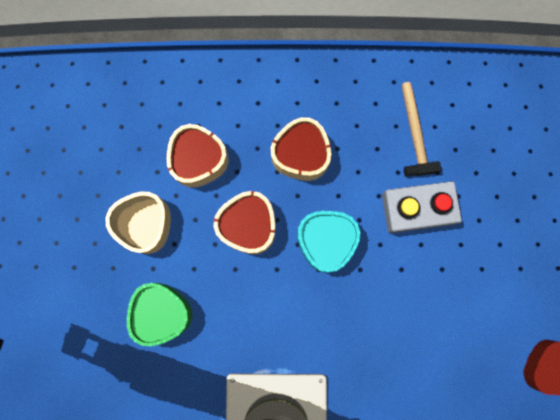

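View pics/s1.png

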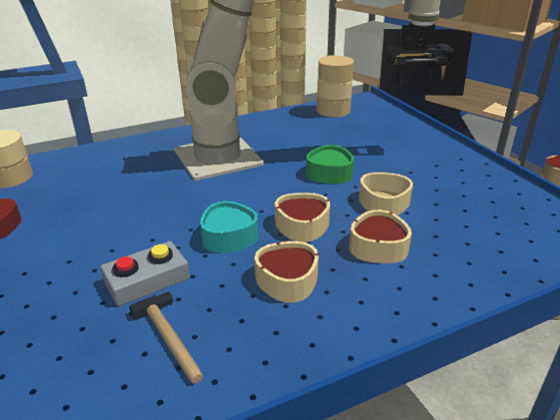

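Top view: the empty cream mould is at (139,222). The filled moulds are at (196,155), (302,149) and (246,222). The green (158,315) and turquoise (329,240) ones are look-alikes. The yellow button is at (409,207), the red one at (443,203) and the mallet at (415,130). In the scene view the empty mould is at (386,190), yellow at (160,252). Only the cream mould with a bare floor fits the description. I'll measure it and confirm with a crop.

```bash
python3 - <<'E'
from h import *
from scipy.optimize import least_squares
T=cv2.imread('pics/t1.png');S=cv2.imread('pics/s1.png')
ct,cs=calibration('top'),calibration('scene')
def blob(im,u,v,r,red):
    h=cv2.cvtColor(im,cv2.COLOR_BGR2HSV)
    m=((h[...,0]<8)|(h[...,0]>172)) if red else ((h[...,0]>23)&(h[...,0]<35))
    m=m&(h[...,1]>150)&(h[...,2]>110)
    y,x=np.nonzero(m[v-r:v+r,u-r:u+r]);return x.mean()+u-r,y.mean()+v-r,len(x),np.ptp(x),np.ptp(y)
def proj(c,p):
    E=np.array(c['extrinsics']);K=np.array([[c['fx'],0,c['cx']],[0,c['fy'],c['cy']],[0,0,1]])
    return cv2.projectPoints(np.array([p],float),cv2.Rodrigues(E[:3,:3])[0],E[:3,3],K,np.array(c['D'],float))[0][0,0]
for n,a,b,red in(('yel',(409,207),(160,252),0),('red',(443,203),(125,265),1)):
    p=blob(T,*a,14,red);q=blob(S,*b,16,red)
    f=lambda X:np.r_[proj(ct,X)-p[:2],proj(cs,X)-q[:2]]
    r=least_squares(f,[.5,-.2,.06]);print(n,p,q,r.x,r.fun, [ray(ct,*p[:2],z)for z in(.055,.065)])
# mould: triangulate the rough mouth centre and outline
h=cv2.cvtColor(T,cv2.COLOR_BGR2HSV)
m=((h[...,0]>10)&(h[...,0]<35)&(h[...,2]>60)&(h[...,1]<200)).astype(np.uint8)
w=np.zeros_like(m);w[180:265,95:180]=1;m*=w
c=max(cv2.findContours(m,cv2.RETR_EXTERNAL,cv2.CHAIN_APPROX_NONE)[0],key=cv2.contourArea)
P=np.array([ray(ct,*x[0],.06) for x in c]);print('rim box',P.min(0),P.max(0),P.mean(0))
v=cv2.resize(T[170:270,80:300],None,fx=3.5,fy=3.5,interpolation=cv2.INTER_CUBIC)
cv2.drawContours(v,[(((c-[80,170])+.5)*3.5).astype(int)],-1,(0,0,255),1)
for X in [(.43,.36),(.43,.38)]: pass
for x in np.arange(.2,.6,.05):
  for y in np.arange(.1,.6,.05):
    u=(proj(ct,[x,y,.06])-[80,170]+.5)*3.5
    if 0<u[0]<770 and 0<u[1]<350: cv2.circle(v,tuple(map(int,u)),2,(255,0,0),-1);cv2.putText(v,f'{x:.2f},{y:.2f}',tuple(map(int,u)),0,.35,(0,0,0),1)
w=cv2.resize(S[160:260,330:430],None,fx=3.5,fy=3.5)
cv2.imwrite('pics/c1.png',np.vstack([v,]));
for (u,vv) in [(302,149),(196,155),(246,222),(139,222),(329,240)]: print(u,vv,ray(ct,u,vv,.06).round(3))
E
```

```text
yel (np.float64(409.33962264150944), np.float64(206.4811320754717), 106, np.int64(17), np.int64(17)) (np.float64(159.5121951219512), np.float64(250.6158536585366), 164, np.int64(17), np.int64(12)) [ 0.50011417 -0.30470947  0.06602095] [-0.08302586 -0.02298262 -0.08289913 -0.00886238] [array([ 0.50187619, -0.30808929,  0.055     ]), array([ 0.5002291 , -0.30519689,  0.065     ])]
red (np.float64(442.9914163090129), np.float64(201.91845493562232), 233, np.int64(16), np.int64(16)) (np.float64(124.4771573604061), np.float64(263.3553299492386), 197, np.int64(17), np.int64(13)) [ 0.5111108  -0.38453944  0.06573995] [-0.14053218 -0.03366905 -0.13261148 -0.02126658] [array([ 0.51291801, -0.38882707,  0.055     ]), array([ 0.51116255, -0.38514232,  0.065     ])]
rim box [0.39196243 0.24967057 0.06      ] [0.53492225 0.40128846 0.06      ] [0.46465024 0.31983118 0.06      ]
302 149 [ 0.638 -0.058  0.06 ]
196 155 [0.624 0.192 0.06 ]
246 222 [0.464 0.071 0.06 ]
139 222 [0.464 0.321 0.06 ]
329 240 [ 0.423 -0.119  0.06 ]
```

View pics/c1.png

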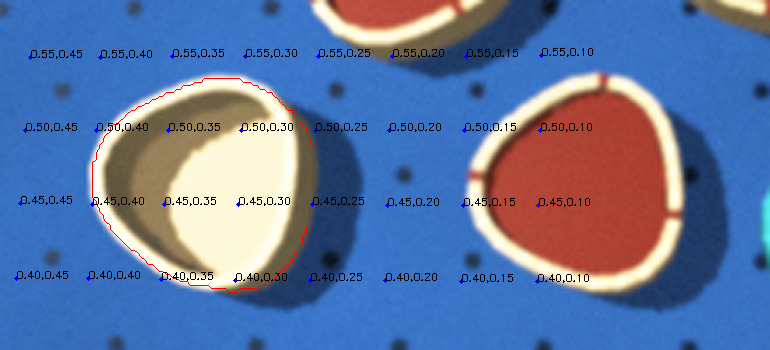

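The crop confirms it: the left mould shows a bare cream floor and its neighbour is brick-red inside. The outer rim spans about x 0.395–0.535 and y 0.262–0.40, so the mouth centre is about (0.463, 0.328, 0.06). The call button top is at (0.500, -0.305, 0.066). I'm moving now with the fingers closed, going high around the arc.

apply_moves([
  {"translation": [0.04, -0.02, 0.01], "turn": [0, 0, 0], "hand": 0},
  {"translation": [0.04, -0.025, 0.01], "turn": [0, 0, 0], "hand": 0},
  {"translation": [0.04, -0.03, 0], "turn": [0, 0, 0], "hand": 0},
  {"translation": [0.035, -0.035, 0], "turn": [0, 0, 0], "hand": 0},
  {"translation": [0.035, -0.035, 0], "turn": [0, 0, 0], "hand": 0},
], newtons=10)

```text
time: 0.6
ee_pos: [0.4028, 0.441, 0.2534]
eef_rot: [0.169, 0.986, -0.002, -0.003]
ft_force: [0.7, 0.6, -0.1]
width: 0.0548
```

apply_moves([
  {"translation": [0.03, -0.04, 0], "turn": [0, 0, 0], "hand": 0},
  {"translation": [0.03, -0.04, 0], "turn": [0, 0, 0], "hand": 0},
  {"translation": [0.02, -0.045, 0], "turn": [0, 0, 0], "hand": 0},
  {"translation": [0.01, -0.048, 0], "turn": [0, 0, 0], "hand": 0},
  {"translation": [0.01, -0.048, 0], "turn": [0, 0, 0], "hand": 0},
])

```text
time: 1.1
ee_pos: [0.5041, 0.2172, 0.251]
eef_rot: [0.17, 0.985, -0.003, -0.003]
ft_force: [0.4, 0.4, 0.1]
width: 0.0154
```

Tracks well. On towards the button (remaining y about -0.52).

apply_moves([
  {"translation": [0, -0.048, 0], "turn": [0, 0, 0], "hand": 0},
  {"translation": [0, -0.048, 0], "turn": [0, 0, 0], "hand": 0},
  {"translation": [0, -0.048, 0], "turn": [0, 0, 0], "hand": 0},
  {"translation": [0, -0.048, 0], "turn": [0, 0, 0], "hand": 0},
  {"translation": [0, -0.048, 0], "turn": [0, 0, 0], "hand": 0},
])

```text
time: 1.6
ee_pos: [0.5026, -0.0326, 0.2496]
eef_rot: [0.17, 0.985, -0.004, -0.004]
ft_force: [0.8, -0.5, -0.8]
width: 0.0005
```

apply_moves([
  {"translation": [0, -0.048, 0], "turn": [0, 0, 0], "hand": 0},
  {"translation": [0, -0.048, 0], "turn": [0, 0, 0], "hand": 0},
  {"translation": [0, -0.048, 0], "turn": [0, 0, 0], "hand": 0},
  {"translation": [0, -0.048, 0], "turn": [0, 0, 0], "hand": 0},
  {"translation": [0, -0.04, 0], "turn": [0, 0, 0], "hand": 0},
])

```text
time: 2.1
ee_pos: [0.4995, -0.2749, 0.2494]
eef_rot: [0.171, 0.985, -0.003, -0.004]
ft_force: [0.9, 0.8, -0.4]
width: 0.0005
```

apply_moves([
  {"translation": [0, -0.03, -0.03], "turn": [0, 0, 0], "hand": 0},
  {"translation": [0, 0, -0.04], "turn": [0, 0, 0], "hand": 0},
  {"translation": [0, 0, -0.04], "turn": [0, 0, 0], "hand": 0},
  {"translation": [0, 0, -0.02], "turn": [0, 0, 0], "hand": 0},
  {"translation": [0, 0, 0], "turn": [0, 0, 0], "hand": 0},
])

```text
time: 2.6
ee_pos: [0.4953, -0.3147, 0.1146]
eef_rot: [0.176, 0.984, -0.006, -0.004]
ft_force: [-0.2, 0.9, 0.3]
width: 0.0006
```

```bash
python3 - <<'E'
from h import *
s=readout.read_state();print(s['ee_pos'],s['ft_force'])
a=shot('scene','s2');b=shot('wrist','w2')
cv2.imwrite('pics/c2.png',np.hstack([cv2.resize(a[180:320,80:240],(480,420)),b[:, 120:440]])[:,:,::-1])
E
```

```text
[ 0.49526583 -0.31467964  0.11464244] [-0.19452598  0.90295655  0.34825611]
```

View pics/c2.png

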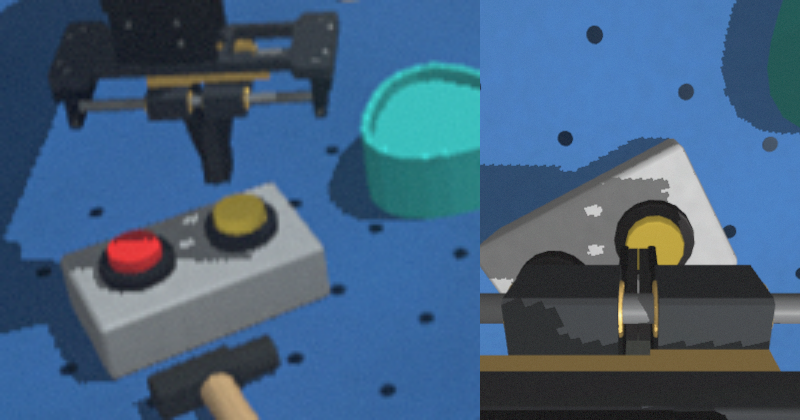

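The fingertips are just over the yellow button, offset by about 1 cm, and the red button is well clear of them. I'll correct the offset, then press slowly.

apply_moves([
  {"translation": [0.005, 0.01, -0.005], "turn": [0, 0, 0], "hand": 0},
  {"translation": [0, 0, -0.005], "turn": [0, 0, 0], "hand": 0},
  {"translation": [0, 0, -0.008], "turn": [0, 0, 0], "hand": 0},
  {"translation": [0, 0, 0], "turn": [0, 0, 0], "hand": 0},
])

```text
time: 3.1
ee_pos: [0.5052, -0.3043, 0.1027]
eef_rot: [0.175, 0.985, -0.006, 0.001]
ft_force: [-0.2, 0.1, -1.0]
width: 0.0002
```

apply_moves([
  {"translation": [-0.004, 0, -0.01], "turn": [0, 0, 0], "hand": 0},
  {"translation": [0, 0, -0.01], "turn": [0, 0, 0], "hand": 0},
  {"translation": [0, 0, -0.003], "turn": [0, 0, 0], "hand": 0},
])

```text
time: 3.4
ee_pos: [0.5016, -0.305, 0.0799]
eef_rot: [0.175, 0.985, -0.006, 0.003]
ft_force: [-9.0, 8.0, 36.4]
width: 0.0008
```

apply_moves([
  {"translation": [0, 0, -0.003], "turn": [0, 0, 0], "hand": 0},
  {"translation": [0, 0, -0.002], "turn": [0, 0, 0], "hand": 0},
])

```text
time: 3.6
ee_pos: [0.5017, -0.3051, 0.08]
eef_rot: [0.176, 0.984, -0.004, 0.003]
ft_force: [-12.3, 9.4, 31.3]
width: 0.0005
```

```bash
python3 - <<'E'
from h import *
s=readout.read_state();print(s['ee_pos'],s['ft_force'],s['torque'])
a=shot('scene','s3');b=shot('wrist','w3');t=shot('top','t3')
cv2.imwrite('pics/c3.png',np.hstack([cv2.resize(a[215:305,95:195],(480,432)),cv2.resize(b[200:420, 200:360],(314,432))])[:,:,::-1])
s=readout.read_state();print(s['ee_pos'],s['ft_force'])
E
```

```text
[ 0.50168066 -0.30507857  0.08000407] [-12.34406665   9.39110639  31.34108615] [ 2.13154987  3.03161892 -0.00845862]
[ 0.50170247 -0.30503249  0.07994643] [-13.43912474  10.05007393  34.93331418]
```

View pics/c3.png

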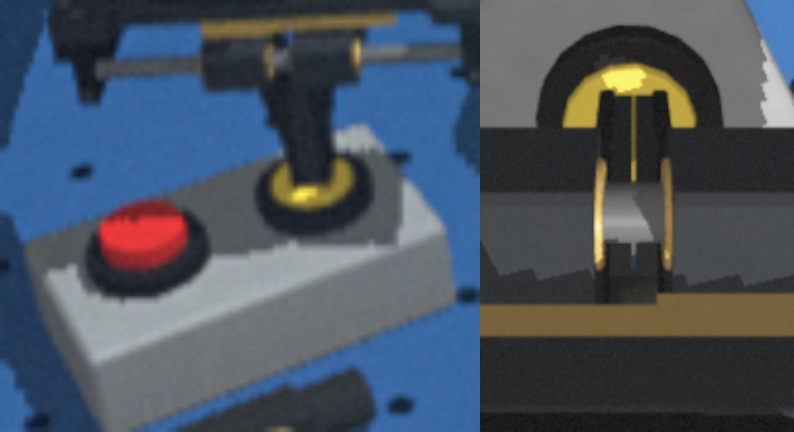

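The yellow button is now sunk almost flush with its collar while red still stands proud. The tips are on its centre, and 31–35 N against a 5 N spring means it is on its stop. Now straight up to release it.

apply_moves([
  {"translation": [0, 0, 0.01], "turn": [0, 0, 0], "hand": 0},
  {"translation": [0, 0, 0.02], "turn": [0, 0, 0], "hand": 0},
  {"translation": [0, 0, 0.04], "turn": [0, 0, 0], "hand": 0},
  {"translation": [0, 0, 0.045], "turn": [0, 0, 0], "hand": 0},
  {"translation": [0, 0, 0.045], "turn": [0, 0, 0], "hand": 0},
])

```text
time: 4.25
ee_pos: [0.4976, -0.3035, 0.2382]
eef_rot: [0.176, 0.984, -0.003, -0.003]
ft_force: [1.0, 0.3, -0.5]
width: 0.0006
```

```bash
python3 - <<'E'
from h import *
s=readout.read_state();print(s['ee_pos'],s['ft_force'])
a=shot('scene','s4')
cv2.imwrite('pics/c4.png',np.hstack([cv2.resize(a[215:305,95:195],(400,360)),cv2.resize(cv2.imread('pics/s1.png')[215:305,95:195,::-1],(400,360))])[:,:,::-1])
E
```

```text
[ 0.49762268 -0.30354937  0.23816595] [ 1.01711894  0.26132359 -0.50980892]
```

View pics/c4.png

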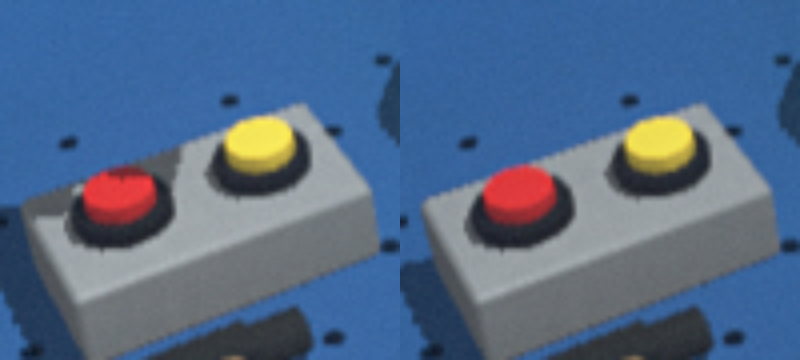

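The button is back up, identical to the "before" view on the right. Now over to the empty mould, travelling high.

apply_moves([
  {"translation": [0, 0.04, 0.01], "turn": [0, 0, 0], "hand": 0},
  {"translation": [0, 0.048, 0.01], "turn": [0, 0, 0], "hand": 0},
  {"translation": [0, 0.048, 0], "turn": [0, 0, 0], "hand": 0},
  {"translation": [0, 0.048, 0], "turn": [0, 0, 0], "hand": 0},
  {"translation": [0, 0.048, 0], "turn": [0, 0, 0], "hand": 0},
])

```text
time: 4.8
ee_pos: [0.4982, -0.0751, 0.2683]
eef_rot: [0.184, 0.983, -0.006, 0.006]
ft_force: [1.3, -0.1, -0.0]
width: 0.0004
```

apply_moves([
  {"translation": [0, 0.048, 0], "turn": [0, 0, 0], "hand": 0},
  {"translation": [0, 0.048, 0], "turn": [0, 0, 0], "hand": 0},
  {"translation": [0, 0.048, 0], "turn": [0, 0, 0], "hand": 0},
  {"translation": [0, 0.048, 0], "turn": [0, 0, 0], "hand": 0},
  {"translation": [0, 0.048, 0], "turn": [0, 0, 0], "hand": 0},
])

```text
time: 5.3
ee_pos: [0.4963, 0.1744, 0.2664]
eef_rot: [0.185, 0.983, -0.005, 0.006]
ft_force: [1.1, -0.3, -0.5]
width: 0.0004
```

apply_moves([
  {"translation": [-0.01, 0.045, 0], "turn": [0, 0, 0], "hand": 0},
  {"translation": [-0.01, 0.045, 0], "turn": [0, 0, 0], "hand": 0},
  {"translation": [-0.01, 0.03, 0], "turn": [0, 0, 0], "hand": 0},
  {"translation": [0, 0, 0], "turn": [0, 0, 0], "hand": 0},
  {"translation": [0, 0, 0], "turn": [0, 0, 0], "hand": 0},
])

```text
time: 5.8
ee_pos: [0.4617, 0.3067, 0.2617]
eef_rot: [0.18, 0.984, -0.005, 0.004]
ft_force: [0.4, -0.2, -0.5]
width: 0.0004
```

apply_moves([
  {"translation": [0, 0.02, -0.02], "turn": [0, 0, 0], "hand": 0},
  {"translation": [0, 0, -0.04], "turn": [0, 0, 0], "hand": 0},
  {"translation": [0, 0, -0.035], "turn": [0, 0, 0], "hand": 0},
  {"translation": [0, 0, -0.015], "turn": [0, 0, 0], "hand": 0},
  {"translation": [0, 0, 0], "turn": [0, 0, 0], "hand": 0},
])

```text
time: 6.3
ee_pos: [0.4653, 0.3207, 0.1479]
eef_rot: [0.184, 0.983, -0.004, 0.005]
ft_force: [0.1, 0.2, 0.6]
width: 0.0008
```

```bash
python3 - <<'E'
from h import *
s=readout.read_state();print(s['ee_pos'],s['ft_force'])
w=calibration('wrist');b=shot('wrist','w5');a=shot('scene','s5')
K=lambda c:np.array([[c['fx'],0,c['cx']],[0,c['fy'],c['cy']],[0,0,1]])
def mark(im,c,p,col):
    E=np.array(c['extrinsics']);u=cv2.projectPoints(np.array([p],float),cv2.Rodrigues(E[:3,:3])[0],E[:3,3],K(c),np.array(c['D'],float))[0][0,0]
    cv2.circle(im,tuple(int(x) for x in u),2,col,-1)
cs=calibration('scene')
for im,c in((b,w),(a,cs)):
    mark(im,c,[.463,.328,.06],(0,255,0))
    for p in([.463,.398],[.463,.264],[.533,.328],[.395,.328]): mark(im,c,p+[.06],(255,0,255))
cv2.imwrite('pics/c5.png',np.hstack([cv2.resize(a[130:235,330:450],(480,420)),b[:,120:440]])[:,:,::-1])
E
```

```text
[0.46526135 0.32066708 0.14785584] [0.11844607 0.17018978 0.58900816]
```

View pics/c5.png

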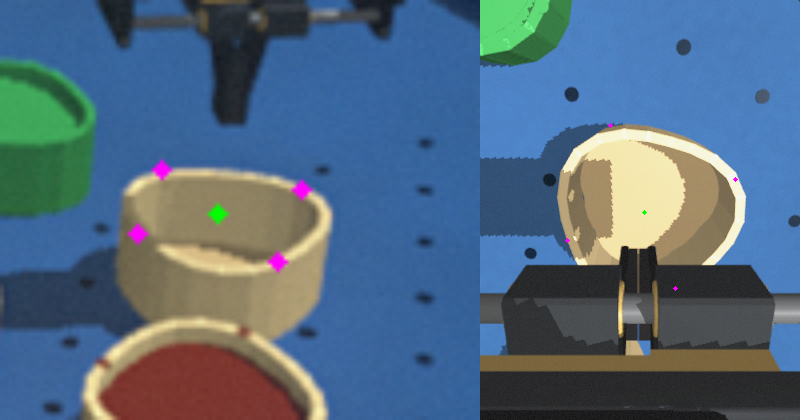

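The green mark (predicted mouth centre) sits in the middle of the bare-floored mould in both views, and the hand is right above it. Coming down to about 3 cm above the rim.

apply_moves([
  {"translation": [-0.002, 0.008, -0.02], "turn": [0, 0, 0], "hand": 0},
  {"translation": [0, 0, -0.015], "turn": [0, 0, 0], "hand": 0},
  {"translation": [0, 0, -0.004], "turn": [0, 0, 0], "hand": 0},
  {"translation": [0, 0, 0], "turn": [0, 0, 0], "hand": 0},
])

```text
time: 6.8
ee_pos: [0.4677, 0.3297, 0.1154]
eef_rot: [0.185, 0.983, 0.0, 0.009]
ft_force: [-0.9, 0.2, -0.1]
width: 0.0005
```

apply_moves([
  {"translation": [-0.006, 0, -0.012], "turn": [0, 0, 0], "hand": 0},
  {"translation": [0, 0, 0], "turn": [0, 0, 0], "hand": 0},
  {"translation": [0, 0, 0], "turn": [0, 0, 0], "hand": 0},
])

```text
time: 7.1
ee_pos: [0.4622, 0.3295, 0.1041]
eef_rot: [0.186, 0.983, 0.001, 0.01]
ft_force: [0.9, 0.2, 0.4]
width: 0.0004
```

The tips are at z = 0.090, 3 cm above the rim and on centre. Holding for about 3 s.

apply_moves([
  {"translation": [0, 0, 0], "turn": [0, 0, 0], "hand": 0},
  {"translation": [0, 0, 0], "turn": [0, 0, 0], "hand": 0},
  {"translation": [0, 0, 0], "turn": [0, 0, 0], "hand": 0},
  {"translation": [0, 0, 0], "turn": [0, 0, 0], "hand": 0},
  {"translation": [0, 0, 0], "turn": [0, 0, 0], "hand": 0},
])

```text
time: 7.6
ee_pos: [0.4627, 0.3298, 0.1052]
eef_rot: [0.186, 0.983, 0.001, 0.01]
ft_force: [-0.2, -0.0, -0.1]
width: 0.0003
```

apply_moves([
  {"translation": [0, 0, 0], "turn": [0, 0, 0], "hand": 0},
  {"translation": [0, 0, 0], "turn": [0, 0, 0], "hand": 0},
  {"translation": [0, 0, 0], "turn": [0, 0, 0], "hand": 0},
  {"translation": [0, 0, 0], "turn": [0, 0, 0], "hand": 0},
  {"translation": [0, 0, 0], "turn": [0, 0, 0], "hand": 0},
])

```text
time: 8.1
ee_pos: [0.4628, 0.3298, 0.1052]
eef_rot: [0.186, 0.983, 0.001, 0.01]
ft_force: [0.4, -0.5, -0.2]
width: 0.0003
```

apply_moves([
  {"translation": [0, 0, 0], "turn": [0, 0, 0], "hand": 0},
  {"translation": [0, 0, 0], "turn": [0, 0, 0], "hand": 0},
  {"translation": [0, 0, 0], "turn": [0, 0, 0], "hand": 0},
  {"translation": [0, 0, 0], "turn": [0, 0, 0], "hand": 0},
  {"translation": [0, 0, 0], "turn": [0, 0, 0], "hand": 0},
])

```text
time: 8.6
ee_pos: [0.4627, 0.3298, 0.1052]
eef_rot: [0.186, 0.983, 0.001, 0.01]
ft_force: [0.2, 0.3, 0.4]
width: 0.0003
```

apply_moves([
  {"translation": [0, 0, 0], "turn": [0, 0, 0], "hand": 0},
  {"translation": [0, 0, 0], "turn": [0, 0, 0], "hand": 0},
  {"translation": [0, 0, 0], "turn": [0, 0, 0], "hand": 0},
  {"translation": [0, 0, 0], "turn": [0, 0, 0], "hand": 0},
  {"translation": [0, 0, 0], "turn": [0, 0, 0], "hand": 0},
])

```text
time: 9.1
ee_pos: [0.4627, 0.3299, 0.1052]
eef_rot: [0.186, 0.983, 0.001, 0.01]
ft_force: [-0.5, -0.8, -0.7]
width: 0.0009
```

apply_moves([
  {"translation": [0, 0, 0], "turn": [0, 0, 0], "hand": 0},
  {"translation": [0, 0, 0], "turn": [0, 0, 0], "hand": 0},
  {"translation": [0, 0, 0], "turn": [0, 0, 0], "hand": 0},
  {"translation": [0, 0, 0], "turn": [0, 0, 0], "hand": 0},
  {"translation": [0, 0, 0], "turn": [0, 0, 0], "hand": 0},
])

```text
time: 9.6
ee_pos: [0.4627, 0.3298, 0.1052]
eef_rot: [0.186, 0.983, 0.001, 0.01]
ft_force: [0.2, -0.3, -0.2]
width: 0.0004
```

```bash
python3 - <<'E'
from h import *
s=readout.read_state();print(s['time'],s['ee_pos'],s['ft_force'])
a=shot('scene','s6')
cv2.imwrite('pics/c6.png',cv2.resize(a[130:235,330:450],(480,420))[:,:,::-1])
E
```

```text
9.6 [0.46269908 0.32984812 0.10515708] [ 0.23908537 -0.26107844 -0.24897853]
```

View pics/c6.png

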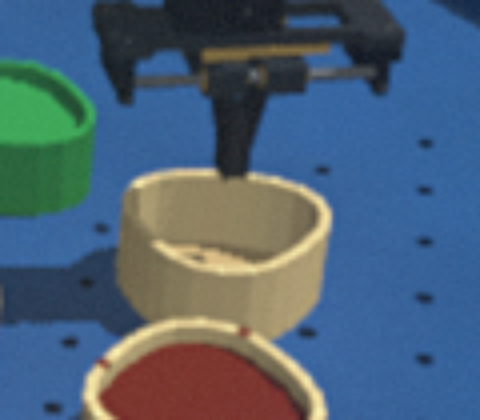

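The tips are centred over the mouth about 3 cm up, held for more than 2.5 s with no contact force. Retreating up, then to the free left side.

apply_moves([
  {"translation": [0, 0, 0.03], "turn": [0, 0, 0], "hand": 0},
  {"translation": [0, 0, 0.045], "turn": [0, 0, 0], "hand": 0},
  {"translation": [0, 0, 0.045], "turn": [0, 0, 0], "hand": 0},
  {"translation": [0, 0, 0.045], "turn": [0, 0, 0], "hand": 0},
  {"translation": [-0.02, 0.03, 0.02], "turn": [0, 0, 0], "hand": 0},
])

```text
time: 10.15
ee_pos: [0.4427, 0.3534, 0.2931]
eef_rot: [0.19, 0.982, -0.002, 0.008]
ft_force: [1.0, 0.7, 0.2]
width: 0.0003
```

apply_moves([
  {"translation": [-0.025, 0.04, 0], "turn": [0, 0, 0], "hand": 0},
  {"translation": [-0.025, 0.04, 0], "turn": [0, 0, 0], "hand": 0},
  {"translation": [-0.025, 0.04, 0], "turn": [0, 0, 0], "hand": 0},
  {"translation": [-0.03, 0.04, 0], "turn": [0, 0, 0], "hand": 0},
  {"translation": [-0.03, 0.03, 0], "turn": [0, 0, 0], "hand": 0},
])

```text
time: 10.65
ee_pos: [0.3071, 0.5474, 0.2996]
eef_rot: [0.194, 0.981, 0.002, 0.011]
ft_force: [0.5, 0.9, 0.3]
width: 0.0005
```

apply_moves([
  {"translation": [0, 0, 0], "turn": [0, 0, 0], "hand": 0},
  {"translation": [0, 0, 0], "turn": [0, 0, 0], "hand": 0},
  {"translation": [0, 0, 0], "turn": [0, 0, 0], "hand": 0},
])

```text
time: 10.95
ee_pos: [0.3, 0.552, 0.2983]
eef_rot: [0.189, 0.982, 0.002, 0.009]
ft_force: [-0.1, -0.5, 0.3]
width: 0.0004
```

```bash
python3 - <<'E'
from h import *
s=readout.read_state();print(s['time'],s['ee_pos'],np.abs(s['joint_vel']).max())
a=shot('top','t7');cv2.imwrite('pics/c7.png',np.hstack([a[60:350,60:480],cv2.absdiff(a,cv2.imread('pics/t1.png')[:,:,::-1].copy())[60:350,100:480]])[:,:,::-1])
E
```

```text
10.95 [0.30003605 0.55198576 0.29831695] 0.01152902085899829
```

View pics/c7.png

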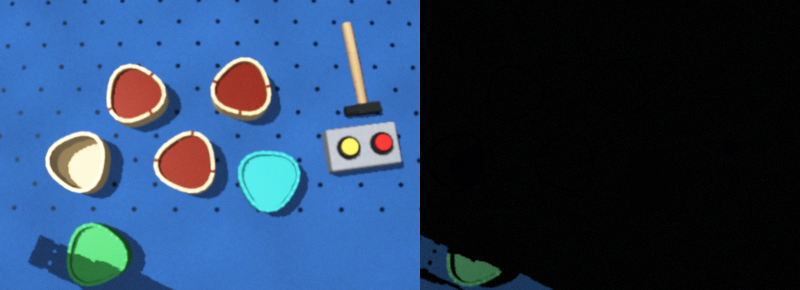

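Nothing has moved: the only difference from the first picture is the arm's shadow. The hand is about 0.35 m from the mould mouth, so I'm handing in.

```bash
python3 -c "
from bench import order; print(order.close_job())"
```

```text
the job is handed in; nothing more can be done
None
```

The job is done as asked and handed in at about 11 s; no verdict is reported.

- **Button:** I pressed the yellow call button onto its stop. It read 31–36 N against a spring of about 5 N, and the picture showed it sunk. After release it looked the same as before. The force came on about 7 mm higher than my triangulated button height predicted, so my estimate was low. I relied on the picture and the force instead. The red button was never touched.
- **Pointing:** The empty mould was the bare-floored cream one at about (0.463, 0.328). I held the closed fingertips about 3 cm above the middle of its mouth for over 2.5 s, with no contact force.
- **Retreat:** The hand finished about 0.3 m or more from the mould. The last top picture differs from the first only by the arm's shadow, so no mould moved, nor did the mallet.

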